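# Move a snap-fit service cover from one sealer drive box to another

### The job

On the bench one drive box carries a white snap-fit cover and an identical box stands open. Squeeze the cover's two side tabs together to unlatch it, lift it off without wrenching it, then push it fully home on the open box until both tabs have sprung back out and hold it down by themselves. Go gently: do not crush the tabs, do not pull on a latched cover or ram it down hard, do not drop it, and leave the other things on the bench where they are.

Things in the scene. Friction and masses are not known exactly. Their poses are not given: they have to be found in the camera images.
- cover: Loose white plastic snap cover, about 150 g: plate 104 mm (its x) by 92 mm (its y), 6 mm thick, same either way round. Origin: centre of the plate's underside, z up. Two upright press pads (side tabs) stand on it, facing each other across y. It starts latched on the first box, pushed up about 1.5 mm off the box top. Over 40 N of squeeze per side, or over 40 N between cover and box, damages it.
- cover_top (a point): Centre of the plate's top, between the pads. Outside the pads the plate goes on 13 mm (to y = 46 mm): fingertips can bear down on it there. Under the plate: four round-nosed locating pegs (9 mm thick, 18.5 mm long, at the corners of 60 by 52 mm) and, under each pad, a hooked lip that moves with the pad; the lip's top is 5.5 mm below the plate's underside.
- tab_left_pad (a point): Centre of the outer face of the press pad on the cover's +y side. Pad: 24 mm wide (x), 6 mm thick (y), rising from 0.5 to 24.5 mm above the plate's top. At rest the pads' outer faces are 66 mm apart, fully in 54 mm. The pinched pads are also the grip for carrying the cover.
- tab_right_pad (a point): The same point on the other pad, at the cover's -y side.
- tab_left (a joint): How far the +y tab is pressed in: 0 m out (latching), 0.006 m fully in, a firm stop. Spring: about 4 N at rest, 8 N fully in. The lip hooks 3.5 mm under the box's ledge, so both tabs must go in 4 to 5 mm to be free.
- tab_right (a joint): The same for the -y tab.
- box_a: The box that carries the cover at the start: a fixed green drive box 124 mm (its x) by 112 mm (its y), black panel on its -x face, in its top a collar 114 by 102 mm whose top face is 60 mm above the bench. Origin: centre of the box's underside. Opening, ledges and spring as on box_b; the spring pushes the unlatched cover up by 14 mm.
- mouth_a (a point): Centre of that box's opening, in the plane of its collar's top face (60 mm above the bench), axes as the box.
- box_b: The open box that must get the cover: fixed, same make and size, origin at the centre of its underside. Opening in its collar 72 mm (its x) by 64 mm (its y); the cover's pegs enter with 1.5 mm play each side. Ledges 4 mm thick along its two y edges catch the lips. The lips pass under only while the plate is within 1.5 mm of the collar's top: hold it down while letting the tabs out.
- mouth_b (a point): Centre of that opening at the nominal height, 60 mm above the bench, axes as the box. This collar is clamped up to 5 mm higher or lower, unmeasured: find the seat by feel. Cover's x goes along the box's x, either way. A spring plunger (26 mm disc) stands 14 mm above the collar and resists with 3.5 N, 7 N when the plate meets the collar, a hard stop. Let go higher up, the cover pops up again.
- disc: Bystander: white nylon seaming disc, 90 mm across, 19 mm high, lying loose on the bench; origin at the centre of its underside.
- cup: Bystander: empty blue cup, 84 mm across, 70 mm high; origin at the centre of its underside.
- roller: Bystander: turned steel roller, 48 mm across at the foot, 58 mm high; origin at the centre of its underside.
Mind the look-alikes: they are no part of the job. What is shaped like the cover but orange or turquoise is not meant.

How it is judged:
On the way, in this order (a step that is already met when the one before it is completed fails the run):
1. both side tabs are squeezed in while the cover is still on the first box (value of joint each of tab_left, tab_right above 0.0035 m and distance between cover and mouth_a below 0.018 m), for 0.1 s.
2. the cover is lifted clear of the first box (z of cover in the frame of mouth_a above 0.035 m), for 0.1 s.
At the end, for the whole second after the job is handed in: The cover sits latched on the second box: held down against the spring (plate's underside 53 to 67 mm above the bench), centred within 4 mm, level within 0.04 rad, long sides along the box's within 0.1 rad, tabs out (pressed in under 2 mm), at rest (z of cover in the frame of mouth_b between -0.0075 and 0.0078 m and horizontal distance between cover and mouth_b below 0.004 m and angle between the x axis of cover and the x axis of box_b, either way round below 0.1 rad and angle between cover's own z axis and vertical below 0.04 rad and value of joint each of tab_left, tab_right below 0.002 m and linear speed of cover below 0.02 m/s); the robot touches nothing.
It fails at once if the cover is forced against the first box (over 40 N) (contact force between cover and box_a above 40 N).
It fails at once if the cover is rammed onto the second box (over 40 N) (contact force between cover and box_b above 40 N).
It fails at once if the tabs are crushed (fingers on the cover over 80 N, 40 N a side) (contact force between the fingers and cover above 80 N).
It fails at once if the cover is dropped on the bench (height (world z) of cover below 0.04 m).
It fails at once if the disc, cup or roller is shoved more than 25 mm (distance of any of disc, cup, roller from where it was at the start of the episode above 0.025 m).
It also fails if it takes over 45 s, if anything falls off the work surface, if the arm or the gripper's body presses on something with over 40 N, if the wrist force passes 120 N, or if a joint passes its speed limit or range.

### The arm

A 6-joint arm with a two-finger parallel gripper is mounted at the origin on the work surface. World frame = base frame: x ahead of the robot, y to its left, z up, the work surface at z = 0. Lengths are in m, angles in rad, forces in N, time in s.
With the tool pointing down it reaches from about 0.3 to 0.75 m from the base axis. Payload 8.5 kg.
Tool frame: the origin (TCP) lies at the very end of the fingers, on their centre line; the grasp point (between the pads) lies grip_point_offset behind it (grip_point_offset is the distance from the TCP to the grasp point, in m); z points along the fingers, y is the line along which they close (so a half turn about z gives the same grasp; the last joint's range is limited). The gripper opens to 88 mm and grips with 3 to 60 N. Pads are 18 mm wide; open, the fingers measure 123 mm over their backs; the gripper's body (75 mm by 187 mm) begins 45 mm behind the grasp point.
Start: joints at [1.001, 0.381, 1.297, -0, 1.464, -0.215], TCP at [0.191, 0.516, 0.239] pointing down, gripper open.
Joint ranges: [-3.11, 3.11], [-0.89, 2.33], [0.22, 2.48], [-1.42, 4.56], [0.17, 2.85], [-2.88, 2.88]. Speed limits (rad/s): [2.39, 2.39, 3.14, 3.14, 3.14, 3.14].

### API

Orientations are given as a 3x3 rotation matrix whose columns are the frame's x, y, z axes.
In Python, from rig import reach, servo_line, move_joints, move_gripper, wait, inverse_kinematics, read_state, capture, Unreachable, sign_off, silhouettes, landmark_of, grip_point_offset gives the robot as it stands. Calls block until the motion is done:
- reach(position, orientation): joint-space move of the TCP to a pose.
- servo_line(position, orientation=None, rate=0.15, until_force=None): straight line of the TCP; orientation=None keeps the orientation; rate is the mean speed in m/s. With until_force (N) it stops when the force on the tool has changed by that much, and returns True; else False.
- move_joints(angles): joint-space move.
- move_gripper(opening): finger opening in m; the grip force is fixed at half the most; returns when the fingers have stopped.
- wait(seconds).
- inverse_kinematics(position, orientation): joint angles nearest the present ones, or None.
- read_state(): the state.
- capture(name): name is "scene" or "top" or "wrist"; returns a dict with "img" (384x512x3 uint8, red, green, blue), "vfov" (degrees; the focal length in pixels is half the picture's height over the tangent of half this angle, whatever the lens; pixels are square), "cx", "cy" (the principal point, pixels), "dist" ([k1, k2, p1, p2, k3] as OpenCV has them; the pictures are not rectified), "R" (3x3) and "t" (3): a world point X has camera coordinates R X + t; the wrist camera has in their place "tool_from_camera" (4x4, takes a point from camera to tool coordinates, whose origin is the TCP and whose axes are the flange's). Camera axes: x right, y down, z forward; pixel columns grow to the right and rows downward; lengths in m; the calibration is good to about 2 mm. A picture is of the moment at which its call begins: read the wrist's pose just before it. There is no depth.
A pose or a line that the arm cannot do raises Unreachable and nothing moves.
- sign_off(): hands the job in; it is judged then, once.
Trained networks look in a picture, given as the dict that the camera call returned (one of the last four; its "shot" number tells which), for a name from the list of things; names that differ only in an ending like _2 or _b are one class to them, and where a whole thing is asked for, a point or a joint stands for the part that bears it (a point fixed in the world has none). Each returns a list of dicts, best first, with "score" (0 to 1); they miss things now and then, are a little off and sometimes report something else, mostly with a low value. They report only what shows in the picture. A call takes as long as a camera call. They do not tell look-alikes from the thing itself.
- silhouettes(picture, name): "mask" (384x512 bool, what is visible of it) and "centre" ([column, row] as shares, 0 to 1, of the picture: columns of its width, rows of its height, amid what is visible of it).
- landmark_of(picture, name): "centre" ([column, row] as shares, 0 to 1, of the picture: columns of its width, rows of its height: a listed point, or the origin of a listed thing).
The state is a dict: "time": time; "joint_pos": joint angles; "joint_vel": joint speeds; "joint_efforts": joint torques, N m; "position": TCP position; "orientation": TCP orientation; "wrist_force": force on the tool from outside, world axes, zero at the start; "wrist_torque": the same for the moment, N m; "finger_gap": finger opening in m; "gripper_force": force on a finger pad.
Only numpy, scipy, OpenCV 4.12 (cv2) and the standard library are available. Lean on these libraries where they do the work, as an engineer would, in place of code of your own. Each camera call takes 0.05 s, during which the arm holds its last target. There are 200 camera calls.

## Working session

There is one attempt and no reset: what is moved stays moved. The work goes in short steps, each a Python script; the robot and the scene stay as the last script left them, time stands still between calls to the robot, and variables do not carry over. Pictures are saved under pics/ and viewed, at most 10 in all, crops included, and the job is handed in when it is done.

```bash
ls; mkdir -p pics
cat > h.py <<'E'
import numpy as np, cv2
from rig import *
def cam(p):
    h,w=p["img"].shape[:2]; f=h/2/np.tan(np.radians(p["vfov"])/2)
    return np.array([[f,0,p["cx"]],[0,f,p["cy"]],[0,0,1.]]), np.array(p["dist"],float)
def pose(p,st=None):
    if "R" in p: return np.array(p["R"]),np.array(p["t"])
    T=np.eye(4);T[:3,:3]=st["orientation"];T[:3,3]=st["position"]
    W=np.linalg.inv(T@np.array(p["tool_from_camera"])); return W[:3,:3],W[:3,3]
def px2w(p,uv,z,st=None):
    K,d=cam(p);R,t=pose(p,st)
    n=cv2.undistortPoints(np.array(uv,float).reshape(-1,1,2),K,d)[:,0]
    r=np.c_[n,np.ones(len(n))]@R; c=-R.T@t
    return c+r*((z-c[2])/r[:,2])[:,None]
def w2px(p,X,st=None):
    K,d=cam(p);R,t=pose(p,st)
    return cv2.projectPoints(np.array(X,float).reshape(-1,1,3),cv2.Rodrigues(R)[0],t,K,d)[0][:,0]
def save(p,n): cv2.imwrite("pics/"+n+".png",p["img"][:,:,::-1])
E
python3 - <<'E'
from h import *
for n in ("top","scene"):
    p=capture(n); save(p,n)
    print(n,-np.array(p["R"]).T@p["t"])
    for o,z in (("cover_top",.0675),("tab_left_pad",.08),("tab_right_pad",.08),("box_a",0.),("mouth_b",.06),("disc",0),("cup",0),("roller",0)):
        for r in landmark_of(p,o)[:4]:
            uv=np.array(r["centre"])*[512,384]; print(o,round(r["score"],2),uv.round(),px2w(p,[uv],z)[0].round(3))
a=cv2.imread("pics/top.png");b=cv2.imread("pics/scene.png")
cv2.imwrite("pics/both.png",cv2.resize(np.vstack([a,b]),None,fx=.78,fy=.78))
print(read_state(),grip_point_offset)
E
```

```text
pics
top [0.44461902 0.00203068 1.26661609]
cover_top 0.85 [370. 191.] [ 0.557 -0.337  0.067]
cover_top 0.68 [252. 234.] [ 0.436 -0.002  0.067]
cover_top 0.61 [312. 209.] [ 0.507 -0.174  0.067]
tab_left_pad 0.59 [363. 184.] [ 0.578 -0.315  0.08 ]
tab_left_pad 0.46 [303. 204.] [ 0.52  -0.147  0.08 ]
tab_right_pad 0.58 [248. 217.] [0.484 0.009 0.08 ]
tab_right_pad 0.48 [324. 214.] [ 0.491 -0.204  0.08 ]
tab_right_pad 0.41 [378. 202.] [ 0.525 -0.357  0.08 ]
box_a 0.83 [307. 214.] [ 0.495 -0.168  0.   ]
box_a 0.63 [189. 188.] [0.573 0.188 0.   ]
mouth_b 0.88 [185. 186.] [0.574 0.193 0.06 ]
disc 0.63 [260. 159.] [ 0.663 -0.027  0.   ]
cup 0.56 [124. 220.] [0.477 0.384 0.   ]
roller 0.59 [381. 228.] [ 0.453 -0.389  0.   ]
scene [1.08120406 0.54111507 0.64126252]
cover_top 0.87 [228. 158.] [ 0.497 -0.182  0.068]
cover_top 0.61 [184. 160.] [ 0.606 -0.266  0.068]
cover_top 0.58 [281. 184.] [0.474 0.022 0.068]
tab_left_pad 0.62 [286. 180.] [0.464 0.032 0.08 ]
tab_left_pad 0.54 [178. 161.] [ 0.633 -0.255  0.08 ]
tab_left_pad 0.45 [231. 164.] [ 0.523 -0.135  0.08 ]
tab_right_pad 0.57 [276. 191.]
[... 593 characters left out ...]
vel': array([ 4.97619821e-04,  5.59107135e-04, -9.82363474e-05, -3.65102252e-04,
       -6.73777480e-04, -6.22439449e-04]), 'joint_efforts': array([ 2.10339582e-03, -4.37797987e+01, -2.24729276e+01,  7.14071305e-02,
        3.13863368e-02,  2.45303852e-05]), 'position': array([0.19107073, 0.51572888, 0.23873852]), 'orientation': array([[-9.37706322e-01,  3.47428920e-01,  2.53616286e-06],
       [ 3.47428920e-01,  9.37706322e-01, -2.59472085e-06],
       [-3.27965701e-06, -1.55194983e-06, -1.00000000e+00]]), 'wrist_force': array([0.13929732, 0.77054156, 0.10401429]), 'wrist_torque': array([ 0.00356676,  0.01796533, -0.02753552]), 'gripper_force': 0.0, 'finger_gap': 0.08771373981277678} 0.0187
```

View pics/both.png

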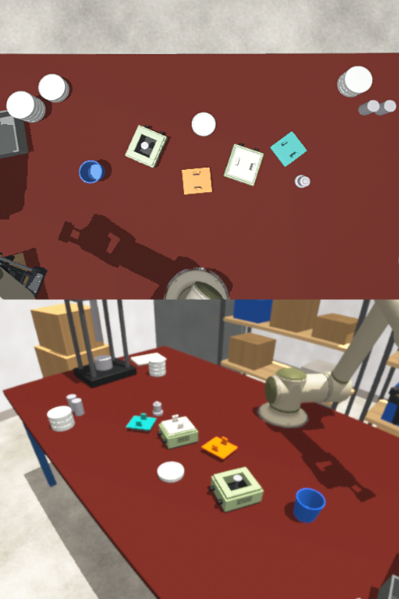

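Candidates in top: orange (252,234), turquoise (370,191), white on a green box (312,209). Only the last fits, being white and mounted on a box. I'll move above it and confirm from close by.

```bash
cat >> h.py <<'E'
def ori(yaw):  # tool down, tool y along cover y; cover x yaw
    y=np.array([-np.sin(yaw),np.cos(yaw),0]); z=np.array([0,0,-1.]); return np.column_stack([np.cross(y,z),y,z])
E
python3 - <<'E'
from h import *
p=capture("top")
for r in silhouettes(p,"box_a")[:3]+silhouettes(p,"cover")[:4]:
    c,_=cv2.findContours(r["mask"].astype(np.uint8),0,1); c=max(c,key=cv2.contourArea)[:,0]
    w=px2w(p,c,.06)[:,:2]; print(round(r["score"],2),cv2.minAreaRect((w*1000).astype(np.float32)))
for yaw in (-.47,):
  for q in (yaw,yaw+np.pi): print(inverse_kinematics([.503,-.172,.28],ori(q)))
E
```

```text
0.8 ((505.5707702636719, -172.43385314941406), (115.69481658935547, 135.14341735839844), 71.2066421508789)
0.67 ((573.7098388671875, 184.573486328125), (122.20542907714844, 131.84719848632812), 68.7756118774414)
0.83 ((561.9181518554688, -339.0418701171875), (93.16395568847656, 102.44267272949219), 37.54698944091797)
0.78 ((441.999267578125, 0.9388236999511719), (91.59406280517578, 103.37709045410156), 5.548394680023193)
0.71 ((503.1245422363281, -174.80210876464844), (94.33879852294922, 110.02835083007812), 70.78295135498047)
0.65 ((506.6300048828125, -173.23782348632812), (118.34906768798828, 136.66888427734375), 71.20638275146484)
[-5.52357459e-01  3.21386103e-01  1.26835133e+00 -4.44089210e-16
  1.55185522e+00 -1.65315379e+00]
[-5.52357459e-01  3.21386103e-01  1.26835133e+00 -4.44089210e-16
  1.55185522e+00  1.48843887e+00]
```

Run:
```python
from h import *
ims=[]
for n,c,yaw in (("A",(.5035,-.1745),np.radians(-19.2)),("B",(.573,.186),np.radians(-21))):
    q=inverse_kinematics([*c,.27],ori(yaw)); q2=inverse_kinematics([*c,.27],ori(yaw+np.pi))
    y=yaw if n=="B" else (yaw if abs(q[5])<abs(q2[5]) else yaw+np.pi)
    print(n,y,q[5],q2[5])
    if n=="A": Y0=y-yaw
    else: y=yaw+Y0
    reach([*c,.27],ori(y)); st=read_state(); p=capture("wrist"); save(p,"w"+n); ims.append(p["img"])
    np.savez("w"+n,**{k:np.array(v) for k,v in p.items()},orientation=st["orientation"],position=st["position"])
    for o,z in (("cover_top",.0675),("tab_left_pad",.0805),("tab_right_pad",.0805),("box_a",0.),("mouth_b",.06)):
        for r in landmark_of(p,o)[:3]:
            uv=np.array(r["centre"])*[512,384]; print(o,round(r["score"],2),uv.round(),px2w(p,[uv],z,st)[0].round(4))
    for o,z in (("cover",.0645),("box_a",.06)):
      for r in silhouettes(p,o)[:2]:
        c_,_=cv2.findContours(r["mask"].astype(np.uint8),0,1); c_=max(c_,key=cv2.contourArea)[:,0]
        print(o,round(r["score"],2),cv2.minAreaRect((px2w(p,c_,z,st)[:,:2]*1000).astype(np.float32)))
cv2.imwrite("pics/ab.png",np.vstack(ims)[:,:,::-1][:, :])
cv2.imwrite("pics/ab2.png",cv2.resize(np.hstack(ims),(800,300))[:,:,::-1])
print(read_state()["time"])
```

```text
A 2.806489437206882 -1.7916389650707123 1.349953688519081
cover_top 0.78 [255. 162.] [ 0.5051 -0.1764  0.0675]
cover_top 0.63 [159. 229.] [ 0.4602 -0.0217  0.0675]
cover_top 0.55 [365.  69.] [ 0.5678 -0.3326  0.0675]
tab_left_pad 0.7 [350.  53.] [ 0.5902 -0.3156  0.0805]
tab_left_pad 0.64 [231. 165.] [ 0.5153 -0.1481  0.0805]
tab_right_pad 0.74 [387.  85.] [ 0.5442 -0.348   0.0805]
tab_right_pad 0.71 [285. 163.] [ 0.4949 -0.211   0.0805]
tab_right_pad 0.69 [148. 213.] [ 0.4902 -0.0239  0.0805]
box_a 0.9 [ 27. 188.] [0.5724 0.1875 0.    ]
cover 0.85 ((460.6423645019531, -23.636756896972656), (84.24169921875, 95.96039581298828), 4.827877998352051)
cover 0.83 ((567.3555297851562, -333.5529479980469), (84.17774963378906, 94.73689270019531), 35.98516845703125)
box_a 0.93 ((514.375, -178.72244262695312), (109.34352111816406, 132.05111694335938), 70.84520721435547)
box_a 0.89 ((558.2190551757812, 132.7236328125), (92.42788696289062, 151.57144165039062), 54.39156723022461)
B -0.3665191429188092 -1.0867013420153269 2.0548913115744663
cover_top 0.59 [402. 190.] [0.4699 0.0151 0.0675]
tab_left_pad 0.64 [412. 213.] [0.4406 0.0135 0.0805]
tab_right_pad 0.59 [399. 175.] [0.4972 0.0189 0.0805]
box_a 0.81 [498. 112.] [ 0.5029 -0.1761  0.    ]
mouth_b 0.89 [252. 164.] [0.572  0.1879 0.06  ]
cover 0.81 ((465.9993896484375, 14.344062805175781), (87.22006225585938, 94.45364379882812), 4.696665287017822)
cover 0.58 ((514.4122314453125, -129.8809356689453), (21.935819625854492, 100.73600006103516), 84.1373062133789)
box_a 0.88 ((582.4395141601562, 185.3617706298828), (110.92446899414062, 134.56686401367188), 66.84770965576172)
box_a 0.61 ((525.9139404296875, -107.9150161743164), (76.26302337646484, 140.0028076171875), 84.08132934570312)
5.9
```

View pics/ab2.png

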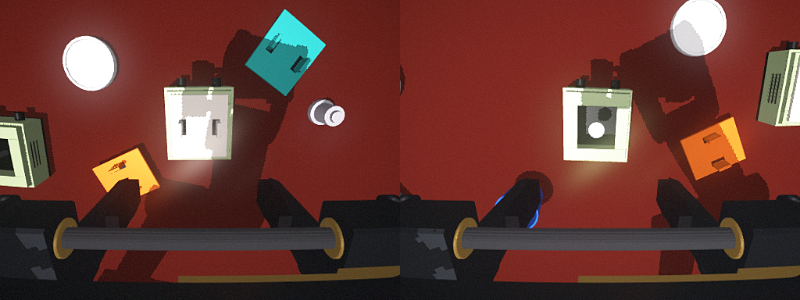

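The left half is box A. The white cover sits at wrist pixel (255,162) on the green box, and its tabs stand to the left and right, along tool y. The right half is box B with an open mouth at (252,164). Orange and turquoise lie on the bench. Next are enlarged crops of both for exact fitting.

Run:
```python
import cv2,numpy as np
a=[cv2.resize(cv2.imread(f"pics/w{n}.png")[95:225,195:325],None,fx=3,fy=3,interpolation=cv2.INTER_CUBIC) for n in "AB"]
cv2.imwrite("pics/crop.png",np.hstack(a))
```

```text
(no output)
```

View pics/crop.png

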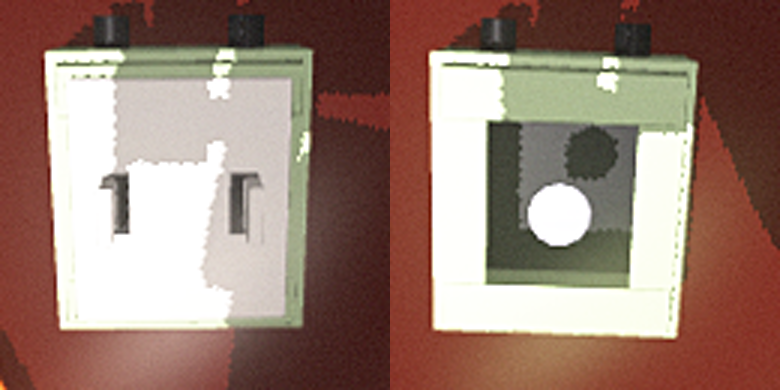

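Left crop: the plate corners are about (63,78), (292,80), (283,320) and (78,320). Right crop: the opening corners are about (96,121), (247,124), (240,287) and (96,285) in its own half, with the plunger disc inside.

```bash
cat > fit.py <<'E'
from h import *
def rect(pts):  # image order TL,TR,BR,BL -> centre, x-yaw(mod pi), sizes
    p=np.array(pts)[:,:2]; c=p.mean(0); v=(p[0]+p[1]-p[2]-p[3])/2; h=(p[1]+p[2]-p[0]-p[3])/2
    av=np.degrees(np.arctan2(v[1],v[0]))%180; ah=(np.degrees(np.arctan2(h[1],h[0]))+90)%180
    return c.round(4),"yaw",av.round(1),ah.round(1),"size",np.linalg.norm(v).round(4),np.linalg.norm(h).round(4)
E
python3 - <<'E'
from fit import *
A=dict(np.load("wA.npz"));B=dict(np.load("wB.npz"))
f=lambda P,q,z:rect(px2w(P,np.array(q)/3.+[195-1/3,95-1/3],z,P))
print("cover",f(A,[(63,78),(292,80),(283,320),(78,320)],.0675))
print("boxA",f(A,[(47,58),(312,60),(302,328),(60,328)],.055))
print("mouthB",f(B,[(96,121),(247,124),(240,287),(96,285)],.06))
print("boxB",f(B,[(40,60),(305,70),(288,338),(43,330)],.055))
for P in(A,B): print(P["position"],P["tool_from_camera"].round(3)[:3])
E
```

```text
cover (array([ 0.5047, -0.1753]), 'yaw', np.float64(161.6), np.float64(160.6), 'size', np.float64(0.1039), np.float64(0.0915))
boxA (array([ 0.5038, -0.1756]), 'yaw', np.float64(161.2), np.float64(160.6), 'size', np.float64(0.1198), np.float64(0.1106))
mouthB (array([0.5733, 0.1881]), 'yaw', np.float64(157.5), np.float64(157.9), 'size', np.float64(0.0722), np.float64(0.0636))
boxB (array([0.5726, 0.1887]), 'yaw', np.float64(157.3), np.float64(156.8), 'size', np.float64(0.1203), np.float64(0.1115))
[ 0.50367779 -0.17384849  0.27002367] [[-0.001 -0.95  -0.313  0.082]
 [ 1.    -0.001 -0.     0.   ]
 [ 0.    -0.313  0.95  -0.146]]
[0.57321896 0.18494162 0.27000014] [[-0.001 -0.95  -0.313  0.082]
 [ 1.    -0.001 -0.001  0.   ]
 [ 0.    -0.313  0.95  -0.146]]
```

Run:
```python
from h import *
O=ori(np.radians(161.1)); c=(.5046,-.1756)
S=lambda n:(lambda s:print(n,round(s["time"],2),s["position"].round(4),"F",s["wrist_force"].round(1),"gap",round(s["finger_gap"],4),"gf",round(s["gripper_force"],1)))(read_state())
servo_line([*c,.27],rate=.1) if 0 else reach([*c,.20],O)
servo_line([*c,.085],rate=.1); S("above")
print(servo_line([*c,.0645],rate=.01,until_force=3)); S("touch")
z=read_state()["position"][2]
servo_line([*c,z+.0005],rate=.01); S("back")
move_gripper(.060); S("60")
move_gripper(.050); S("closed"); wait(.3); S("held")
```

```text
above 8.6 [ 0.5049 -0.1757  0.0855] F [ 0.2 -0.2 -0.8] gap 0.0879 gf 0.0
True
touch 10.14 [ 0.5046 -0.1756  0.0677] F [-0.1  0.8  4.8] gap 0.088 gf 2.6
back 10.39 [ 0.5045 -0.1756  0.068 ] F [ 0.2 -0.8  0.7] gap 0.0883 gf 0.5
60 10.97 [ 0.5046 -0.1756  0.0682] F [-0.5 -0.9  0.8] gap 0.0601 gf 7.4
closed 11.24 [ 0.5046 -0.1756  0.0685] F [-1.5  0.8  4.8] gap 0.053 gf 30.0
held 11.54 [ 0.5046 -0.1756  0.0685] F [-1.2 -0.3  5.4] gap 0.0532 gf 30.0
```

Run:
```python
from h import *
S=lambda n:(lambda s:print(n,round(s["time"],2),s["position"].round(4),"F",s["wrist_force"].round(1),"gap",round(s["finger_gap"],4),"gf",round(s["gripper_force"],1)))(read_state())
c=(.5046,-.1756)
servo_line([*c,.095],rate=.02); S("up")
servo_line([*c,.2],rate=.1); S("high")
b=(.573,.188); O=ori(np.radians(157.5))
reach([*b,.2],O); S("over B")
servo_line([*b,.11],rate=.1); wait(.2); S("B")
st=read_state(); p=capture("wrist"); save(p,"held")
np.savez("wH",**{k:np.array(v) for k,v in p.items()},orientation=st["orientation"],position=st["position"])
p=capture("scene"); cv2.imwrite("pics/hs.png",np.hstack([cv2.imread("pics/held.png")[:300,100:412],cv2.resize(p["img"][150:270,230:355,::-1],(312,300))]))
```

```text
up 13.03 [ 0.5045 -0.1756  0.0949] F [ 0.6  0.5 -0.8] gap 0.0535 gf 30.0
high 14.23 [ 0.5044 -0.1754  0.1994] F [ 0.   0.2 -1.2] gap 0.0538 gf 30.0
over B 15.62 [0.5732 0.1869 0.1999] F [-0.7 -0.2 -1.3] gap 0.0533 gf 30.0
B 16.87 [0.5732 0.188  0.1105] F [-0.1  0.3 -1.6] gap 0.0532 gf 30.0
```

View pics/hs.png

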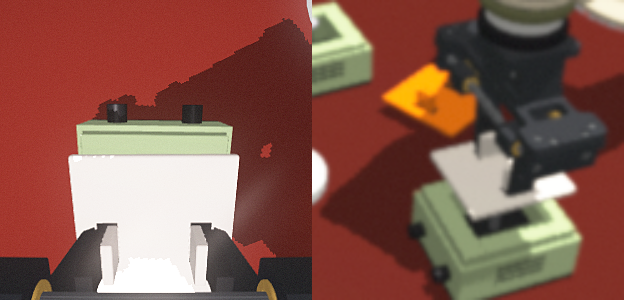

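The left half shows the held cover level and centred on box B behind it (plate columns 69–239, box 77–232). The right half shows it above the mouth. Descending by feel.

Run:
```python
from h import *
S=lambda n:(lambda s:print(n,round(s["time"],2),s["position"].round(4),"F",s["wrist_force"].round(1),"T",s["wrist_torque"].round(2),"gap",round(s["finger_gap"],4),"gf",round(s["gripper_force"],1)))(read_state())
b=(.573,.188)
servo_line([*b,.093],rate=.06); S("pre")
for z in (.086,.080,.075,.0725):
    h=servo_line([*b,z],rate=.015,until_force=9); S(f"{z} {h}")
    if h: break
else:
    h=servo_line([*b,.058],rate=.01,until_force=8); S(f"seat {h}")
```

```text
pre 17.4 [0.5728 0.188  0.0925] F [ 0.8  0.3 -1.2] T [0.04 0.18 0.01] gap 0.0534 gf 30.0
0.086 False 18.02 [0.573 0.188 0.086] F [ 0.3  0.6 -1.4] T [0.07 0.13 0.02] gap 0.053 gf 30.0
0.08 False 18.57 [0.5732 0.188  0.0803] F [ 0.1 -0.5  2.3] T [ 0.01  0.14 -0.01] gap 0.0536 gf 30.0
0.075 False 19.05 [0.5732 0.188  0.0751] F [0.8 0.1 4. ] T [ 0.05  0.06 -0.02] gap 0.0531 gf 30.0
0.0725 False 19.37 [0.5732 0.188  0.0726] F [1.9 0.3 3.8] T [ 0.1  -0.06 -0.04] gap 0.0533 gf 30.0
seat True 20.0 [0.5733 0.188  0.0694] F [-1.9 -0.2  5.5] T [0.01 0.36 0.01] gap 0.0534 gf 30.0
```

Run:
```python
from h import *
S=lambda n:(lambda s:print(n,round(s["time"],2),s["position"].round(4),"F",s["wrist_force"].round(1),"T",s["wrist_torque"].round(2),"gap",round(s["finger_gap"],4),"gf",round(s["gripper_force"],1)))(read_state())
b=(.573,.188)
for i in range(3):
    h=servo_line([*b,.058],rate=.008,until_force=9); S(f"seat {h}"); wait(.1); S("w")
    if read_state()["wrist_force"][2]>12: break
```

```text
seat True 20.43 [0.5732 0.188  0.0694] F [-1.4 -1.   5.7] T [ 0.03  0.34 -0.  ] gap 0.0533 gf 30.0
w 20.53 [0.5732 0.188  0.0694] F [-1.5  0.4  5.1] T [-0.02  0.36 -0.01] gap 0.0529 gf 30.0
seat True 20.97 [0.5732 0.188  0.0694] F [-0.7 -0.4  4.7] T [ 0.02  0.41 -0.01] gap 0.0532 gf 30.0
w 21.07 [0.5732 0.188  0.0694] F [-0.8 -0.6  5.9] T [ 0.02  0.38 -0.01] gap 0.053 gf 30.0
seat True 21.51 [0.5732 0.188  0.0694] F [-1.3  0.5  6.5] T [-0.01  0.39  0.  ] gap 0.0532 gf 30.0
w 21.61 [0.5732 0.188  0.0694] F [-2.3 -0.2  6.5] T [-0.01  0.41  0.03] gap 0.0529 gf 30.0
```

Run:
```python
from h import *
S=lambda n:(lambda s:print(n,round(s["time"],2),s["position"].round(4),"F",s["wrist_force"].round(1),"T",s["wrist_torque"].round(2),"gap",round(s["finger_gap"],4),"gf",round(s["gripper_force"],1)))(read_state())
b=(.573,.188)
h=servo_line([*b,.058],rate=.008,until_force=15); S(f"seat {h}")
p=capture("scene"); save(p,"s2"); a=p["img"][175:275,250:355,::-1]
q=capture("wrist"); save(q,"w2")
cv2.imwrite("pics/s2c.png",np.hstack([cv2.resize(a,(420,400),interpolation=cv2.INTER_CUBIC),cv2.resize(q["img"][80:280,156:356,::-1],(380,400))]))
```

```text
seat True 22.12 [0.5733 0.188  0.0694] F [-1.3 -0.3  6.1] T [ 0.01  0.47 -0.05] gap 0.0535 gf 30.0
```

View pics/s2c.png

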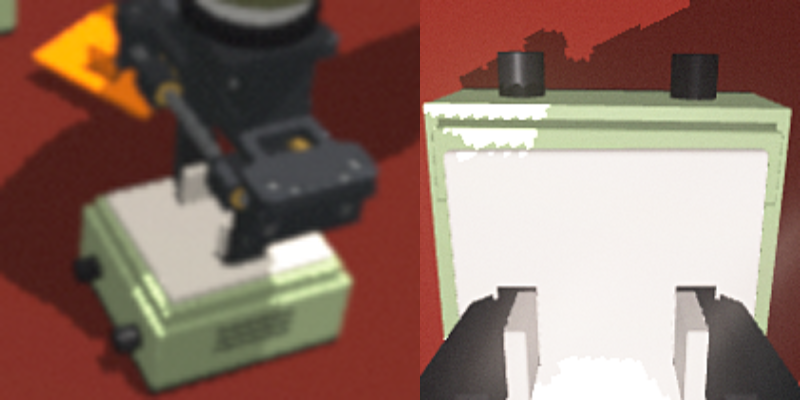

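The scene view (left) and wrist view (right) show the plate lying flat and centred on the collar. The hard stop at TCP z=0.0694 did not give under 15 N, so it is seated. Next I ease the pinch, bear down with the fingertips, then let the tabs out.

Run:
```python
from h import *
S=lambda n:(lambda s:print(n,round(s["time"],2),s["position"].round(4),"F",s["wrist_force"].round(1),"T",s["wrist_torque"].round(2),"gap",round(s["finger_gap"],4),"gf",round(s["gripper_force"],1)))(read_state())
b=(.573,.188)
press=lambda F:(servo_line([*b,.058],rate=.008,until_force=F),S("press"))
move_gripper(.0565); S("eased"); press(8)
move_gripper(.0605); S("60"); press(8)
move_gripper(.064); S("64"); press(8)
move_gripper(.069); S("69"); press(6)
```

```text
eased 22.48 [0.5733 0.1881 0.0693] F [-1.9  0.6  4.9] T [ 0.08  0.36 -0.04] gap 0.0566 gf 7.5
press 22.91 [0.5733 0.1882 0.0692] F [-1.2  0.1  6. ] T [0.04 0.35 0.03] gap 0.0569 gf 7.5
60 23.18 [0.5733 0.1881 0.0693] F [-1.6 -0.1  5.3] T [ 0.03  0.33 -0.04] gap 0.0608 gf 6.1
press 23.61 [0.5733 0.1882 0.0692] F [-1.2  0.3  5. ] T [ 0.04  0.33 -0.04] gap 0.0606 gf 6.2
64 23.88 [0.5734 0.1882 0.0693] F [-1.2  1.3  5.4] T [ 0.1   0.31 -0.03] gap 0.064 gf 5.1
press 24.3 [0.5734 0.1882 0.0693] F [-1.  -0.3  4.8] T [-0.01  0.32 -0.03] gap 0.064 gf 5.5
69 24.59 [0.5736 0.1884 0.0693] F [-0.   1.4  5.4] T [ 0.09  0.3  -0.  ] gap 0.0688 gf 2.7
press 24.99 [0.5736 0.1884 0.0693] F [-1.4 -0.1  5.8] T [-0.05  0.38 -0.08] gap 0.0691 gf 2.8
```

Run:
```python
from h import *
S=lambda n:(lambda s:print(n,round(s["time"],2),s["position"].round(4),"F",s["wrist_force"].round(1),"gap",round(s["finger_gap"],4),"gf",round(s["gripper_force"],1)))(read_state())
b=(.573,.188)
move_gripper(.078); S("78")
for z in (.0705,.072,.076): servo_line([*b,z],rate=.01); S(z)
servo_line([*b,.12],rate=.1); reach([*b,.2],ori(np.radians(157.5)))
st=read_state(); p=capture("wrist"); save(p,"w3"); q=capture("scene"); save(q,"s3")
np.savez("wF",**{k:np.array(v) for k,v in p.items()},orientation=st["orientation"],position=st["position"])
for o,z in (("cover_top",.0685),("tab_left_pad",.081),("tab_right_pad",.081)):
    for r in landmark_of(p,o)[:2]: print(o,round(r["score"],2),px2w(p,[np.array(r["centre"])*[512,384]],z,st)[0].round(4),np.array(r["centre"])*[512,384])
cv2.imwrite("pics/fin.png",np.hstack([cv2.resize(q["img"][185:275,250:345,::-1],(400,380),interpolation=cv2.INTER_CUBIC),cv2.resize(p["img"][70:260,156:356,::-1],(400,380))])); S("end")
```

```text
78 25.33 [0.5739 0.1885 0.0694] F [-0.6  0.9  4.7] gap 0.0783 gf 2.7
0.0705 25.65 [0.573  0.188  0.0705] F [1.3 1.  4.8] gap 0.0777 gf 2.3
0.072 25.95 [0.5724 0.1879 0.0714] F [-0.9  0.1 -0.2] gap 0.078 gf 0.0
0.076 26.5 [0.573 0.188 0.076] F [-0.2  0.4  0.3] gap 0.078 gf 0.0
cover_top 0.91 [0.4762 0.0216 0.0685] [431.104  202.9824]
cover_top 0.81 [0.575  0.1882 0.0685] [252.5184 178.2144]
tab_left_pad 0.79 [0.4497 0.0187 0.081 ] [445.2864 227.712 ]
tab_right_pad 0.92 [0.5006 0.0197 0.081 ] [435.6096 185.8944]
tab_right_pad 0.79 [0.5604 0.1579 0.081 ] [286.6176 183.5904]
end 27.76 [0.5726 0.1879 0.1985] F [-0.8 -0.8  0.2] gap 0.0782 gf 0.0
```

View pics/fin.png

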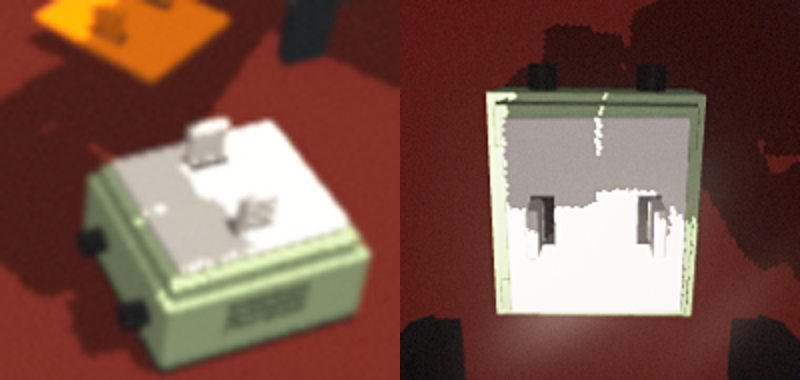

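The plate lies flat and low on box B's collar in both views. The pads are symmetric (crop columns 541 and 650, plate 504–689). It rose only about 1.5 mm as the fingers left and then stayed, so it is latched.

```bash
python3 -c "
from rig import *
print(sign_off())"
```

```text
the job is handed in; nothing more can be done
None
```

The cover is off the first box and sits flat, centred and, by force and camera checks, latched on the second box; the job is handed in (at about 28 s of the 45 s), but no verdict was returned.

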